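# Scan a sample case in and start its warm incubation

### The arm

A 6-joint arm with a two-finger parallel gripper is mounted at the origin on the work surface. World frame = base frame: x ahead of the robot, y to its left, z up, the work surface at z = 0. Lengths are in mm, angles in rad, forces in N, time in s.
With the tool pointing down it reaches from about 325 to 875 mm from the base axis. Payload 4.4 kg.
Tool frame: the origin (TCP) lies on the centre line of the jaws, within the pads' length; the fingertips stand ahead of it and the grasp point (between the pads) lies 6 mm ahead of it (ctrl.tcp_to_tips is the z of the fingertips in the tool frame, in mm); z points along the fingers, y is the line along which they close (so a half turn about z gives the same grasp; the last joint's range is limited). The gripper opens to 85 mm and grips with 20 to 120 N. Pads are 22 mm wide; open, the fingers measure 114 mm over their backs; the gripper's body (76 mm by 85 mm) begins 54 mm behind the grasp point. The pads swing forward as they close: fully open they stand 13 mm farther back than shut.
Start: joints at [-1.391, 0.207, 1.542, -0, 1.393, -0.15], TCP at [186.748, -543.832, 256.282] pointing down, gripper open.
Joint ranges: [-2.73, 2.73], [-0.86, 2.22], [0.23, 2.46], [-1.11, 4.25], [0.08, 2.63], [-2.82, 2.82]. Speed limits (rad/s): [2.79, 2.79, 3.14, 3.14, 3.14, 3.14].

### API

Orientations are given as a 3x3 rotation matrix whose columns are the frame's x, y, z axes.
In Python, from plant import ctrl, sensors, optics gives the robot as it stands. Calls block until the motion is done:
- ctrl.move_ptp(position, orientation): joint-space move of the TCP to a pose.
- ctrl.move_l(position, rot=None, vel=150, threshold=None): straight line of the TCP; rot=None keeps the orientation; vel is the mean speed in mm/s. With threshold (N) it stops when the force on the tool has changed by that much, and returns True; else False.
- ctrl.set_joints(angles): joint-space move.
- ctrl.gripper_to(opening, force=None): finger opening in mm; force is the grip in N (None keeps the last); returns when the fingers have stopped.
- ctrl.hold(seconds).
- ctrl.solve_ik(position, orientation): joint angles nearest the present ones, or None.
- sensors.read_state(): the state.
- optics.grab_frame(name): name is "scene" or "top" or "wrist"; returns (picture, depth): 480x640x3 uint8, red, green, blue; 480x640 float32, mm along the optical axis (not along the pixel's ray), 0 where there is no reading.
- optics.camera_params(name): a dict with "mtx" (3x3 intrinsics, pixels), "k1" (the pictures are not rectified: a ray, as slopes to the right and down, at radius r is drawn at 1 + k1 r^2 times it, then the intrinsics apply), "R" (3x3) and "t" (3): a world point X has camera coordinates R X + t; the wrist camera has in their place "T_tool_cam" (4x4, takes a point from camera to tool coordinates, whose origin is the TCP and whose axes are the flange's). Camera axes: x right, y down, z forward; pixel columns grow to the right and rows downward; lengths in mm; the calibration is good to about 2 mm. A picture is of the moment at which its call begins: read the wrist's pose just before it. camera_params takes no time and is no camera call.
A pose or a line that the arm cannot do raises ctrl.MotionError and nothing moves.
- ctrl.finish_job(): hands the job in; it is judged then, once.
The state is a dict: "t": time; "q": joint angles; "qvel": joint speeds; "tau": joint torques, N m; "eef_pos": TCP position; "eef_rot": TCP orientation; "force": force on the tool from outside, world axes, zero at the start; "wrist_torque": the same for the moment, N m; "grip_width": finger opening in mm; "grasp_force": force on a finger pad.
Only numpy, scipy, OpenCV 4.12 (cv2) and the standard library are available. Lean on these libraries where they do the work, as an engineer would, in place of code of your own. Each camera call takes 0.05 s, during which the arm holds its last target. There are 200 camera calls.

### The job

Book in the blue-lidded sample case: stand it inside the yellow outline in front of the clamped scanner with its barcode facing the scanner's window and let go of it, then squeeze the scanner's orange trigger fully, hold it for about half a second and let it spring back. Next stand the case flat in the lipped bay of the warming unit and let go, and only then wind the unit's red timer key clockwise (seen from above), re-gripping between partial turns as needed, all the way to its stop. Keep the case upright throughout and leave the other cases, bottles and everything else where they stand.

Things in the scene. Friction and masses are not known exactly. Their poses are not given: they have to be found in the camera images.
- case_blue: sample case to be booked in: white upright block with a blue lid, 44 (x) x 64 (y) x 85 mm (z), about 0.22 kg. Origin at the centre of its underside, z up. Barcode label (white, black bars) on its narrow -y face, wrapping over the -y part of the lid's top. Grip it across the 44 mm (its x), about 60 mm above its underside. It starts in any of three places among the cases
- case_blue_label (a point): centre of the barcode on the blue case's -y face, 55 mm above its underside
- scanner: grey pistol-shaped barcode scanner clamped on its side on a fixed grey base plate 120 (x) x 270 (y) x 8 mm that spans y -70 to +200 mm. Origin on the table. Its head (60 x 110 mm, height 70 to 120 mm, spanning y -60 to +50) looks along +y; its hand grip (30 mm wide in y, height 73 to 107 mm) lies level from the head along -x, from x -30 to -140 mm, centred on y 0
- scan_mark (a point): centre of the yellow painted outline (66 x 86 mm) on the scanner's base plate, on the plate's surface, 135 mm along +y from the scanner's origin, 81 mm in front of the window; axes as the scanner's. The case stands here with its -y face (label) towards the window, its y along the scanner's y
- scan_window (a point): centre of the red window at the front of the scanner's head, 95 mm above the table
- grip_back (a point): point on the back (-y) face of the fixed hand grip, across from the trigger's pressing point, 90 mm above the table; axes as the scanner's: put one finger here
- trigger_pad (a point): point on the outer (+y) face of the orange trigger where the other finger presses, about 45 mm from its hinge, 90 mm above the table. The trigger is a bar 68 x 10 x 26 mm hinged about the vertical next to the head, standing out from the grip's +y side; at rest this face is about 60 mm from grip_back, fully squeezed about 46 mm. From above a pinch across grip and trigger squeezes it
- trigger (a joint): trigger angle, rad: 0 released, 0.30 fully squeezed against its stop; a spring (about 2 to 6 N at the pad) returns it to 0
- warmer: white fixed warming unit, 270 (x) x 150 (y) x 30 mm, origin at the centre of its underside; bay at its +x end, round grey timer drum (radius 46 mm, top 60 mm above the table) with the red key at its -x end
- bay (a point): centre of the bay's floor (30 mm above the table): aluminium square 100 x 100 mm inside a dark lip 12 mm high and 6 mm thick. 65 mm along +x from the unit's origin
- key_grip (a point): grip point on the axis of the red timer key, 88 mm above the table; the key is an upright flat wing 64 mm long along this point's x, 12 mm thick along its y, from 68 to 102 mm above the table; it turns about the vertical. Pinch it across its thickness. 135 mm along -x from the bay's centre
- key (a joint): key angle, rad: grows clockwise seen from above; starts between 0 and 0.4, stop at 3.0 is fully wound; stiff (about 0.1 N m) and stays where it is left
- case_yellow: bystander: same case with a yellow lid; origin under its centre
- case_green: bystander: same case with a green lid; origin under its centre
- bottle_amber: bystander: amber bottle with blue cap, 64 mm diameter, 150 mm high; origin under its centre
- beaker: bystander: green glass beaker, 80 mm diameter, 100 mm high; origin under its centre

How it is judged (in metres and radians):
On the way, in this order (a step that is already met when the one before it is completed fails the run):
1. the blue case stands released on the scan mark, within 25 mm of its centre and 0.35 rad of square, barcode towards the window (horizontal distance between case_blue and scan_mark below 0.025 m and z of case_blue in the frame of scan_mark below 0.006 m and angle between the y axis of case_blue and the y axis of scan_mark, either way round below 0.35 rad and y of case_blue_label in the frame of scan_mark below -0.005 m and angle between case_blue's own z axis and vertical below 0.12 rad and contact force between the fingers and case_blue below 0.3 N), for 0.2 s.
2. the trigger is squeezed fully (above 0.24 rad) for 0.3 s while the case stands there (all of step 1 and value of joint trigger above 0.24 rad), for 0.3 s.
3. the trigger has sprung back (below 0.04 rad) with the case still on the mark (all of step 1 and value of joint trigger below 0.04 rad), for 0.1 s.
4. the blue case stands flat in the bay, released, with the key not yet wound beyond 1 rad (horizontal distance between case_blue and bay below 0.045 m and z of case_blue in the frame of bay between -0.006 and 0.006 m and angle between case_blue's own z axis and vertical below 0.12 rad and contact force between the fingers and case_blue below 0.3 N and linear speed of case_blue below 0.02 m/s and value of joint key below 1 rad), for 0.2 s.
5. the key is wound to its stop (above 2.75 rad) (value of joint key above 2.75 rad and horizontal distance between case_blue and bay below 0.045 m and z of case_blue in the frame of bay between -0.006 and 0.006 m and angle between case_blue's own z axis and vertical below 0.12 rad and contact force between the fingers and case_blue below 0.3 N and linear speed of case_blue below 0.02 m/s), for 0.1 s.
At the end, for the whole second after the job is handed in: The blue case stands at rest, upright within 0.12 rad and released on the bay's floor inside the lip (within 45 mm of the bay's centre, 6 mm in height), the timer key is wound to its stop (above 2.75 of 3.0 rad) and the trigger is released (below 0.04 rad) (all of step 5 and value of joint trigger below 0.04 rad); the robot touches nothing.
It fails at once if the blue case is tipped beyond 0.6 rad (angle between case_blue's own z axis and vertical above 0.6 rad).
It fails at once if another case, the amber bottle or the beaker is moved more than 30 mm or tipped over (distance of any of case_yellow, case_green, bottle_amber, beaker from where it was at the start of the episode above 0.03 m or angle between any of case_yellow, case_green, bottle_amber, beaker's own z axis and vertical above 0.6 rad).
It also fails if it takes over 72 s, if anything falls off the work surface, if the arm or the gripper's body presses on something with over 40 N, if the wrist force passes 120 N, or if a joint passes its speed limit or range.

## Working session

There is one attempt and no reset: what is moved stays moved. The work goes in short steps, each a Python script; the robot and the scene stay as the last script left them, time stands still between calls to the robot, and variables do not carry over. Pictures are saved under pics/ and viewed, at most 10 in all, crops included, and the job is handed in when it is done.

```bash
ls; mkdir -p pics
cat > h.py <<'E'
import numpy as np, cv2
from plant import ctrl, sensors, optics
def cam(name,st=None):
    p=optics.camera_params(name); K=np.array(p["mtx"],float); k1=p["k1"]
    if name=="wrist":
        T=np.array(p["T_tool_cam"]); R=np.array(st["eef_rot"])
        Rwc=R@T[:3,:3]; c=R@T[:3,3]+np.array(st["eef_pos"])
    else:
        Rwc=np.array(p["R"]).T; c=-Rwc@np.array(p["t"])
    return K,k1,Rwc,c
def rays(name,uv,st=None):
    K,k1,Rwc,c=cam(name,st)
    uv=np.asarray(uv,float).reshape(-1,1,2)
    n=cv2.undistortPoints(uv,K,np.array([k1,0,0,0.]),None,None)[:,0] if len(uv) else np.zeros((0,2))
    d=np.c_[n,np.ones(len(n))]
    return c,d@Rwc.T
def onplane(name,uv,z,st=None):
    c,d=rays(name,uv,st); return c+d*((z-c[2])/d[:,2])[:,None]
def cloud(name,depth,uv,st=None):
    c,d=rays(name,uv,st); uv=np.asarray(uv,int).reshape(-1,2)
    return c+d*depth[uv[:,1],uv[:,0]][:,None]
def save(n,img): cv2.imwrite(f"pics/{n}.png",img[:,:,::-1])
def rotz(yaw):  # tool down, tool y (closing) along angle yaw
    y=np.array([np.cos(yaw),np.sin(yaw),0]); z=np.array([0,0,-1.]); x=np.cross(y,z)
    return np.c_[x,y,z]
E
python3 - <<'E'
from h import *
for n in("top","scene"):
    a,d=optics.grab_frame(n); save(n,a); np.savez(f"{n}.npz",a=a,d=d); print(n,cam(n)[3],cam(n)[2][:,2])
s=sensors.read_state(); print(s["eef_rot"],ctrl.tcp_to_tips,s["t"])
print(optics.camera_params("wrist"))
E
```

```text
pics
top [ 430.36685026   44.87531805 1033.03930888] [ 0.10507041 -0.02324751 -0.99419302]
scene [988.15609603 373.64253608 815.43688792] [-0.47628867 -0.37403815 -0.79576665]
[[ 9.45787031e-01  3.24787260e-01 -3.57404688e-04]
 [ 3.24787281e-01 -9.45784806e-01  2.07900429e-03]
 [ 3.37206183e-04 -2.08237579e-03 -9.99997775e-01]] 25.0 0.1
{'mtx': array([[425.43867117,   0.        , 322.52176212],
       [  0.        , 425.43867117, 237.27109509],
       [  0.        ,   0.        ,   1.        ]]), 'k1': 8.654738227585504e-05, 'T_tool_cam': array([[-2.36396627e-04, -9.54844410e-01, -2.97106205e-01,
         7.58748456e+01],
       [ 9.99999803e-01, -3.98450659e-04,  4.84883190e-04,
        -6.22417483e-02],
       [-5.81370167e-04, -2.97106032e-01,  9.54844316e-01,
        -1.17778399e+02],
       [ 0.00000000e+00,  0.00000000e+00,  0.00000000e+00,
         1.00000000e+00]])}
```

View pics/top.png

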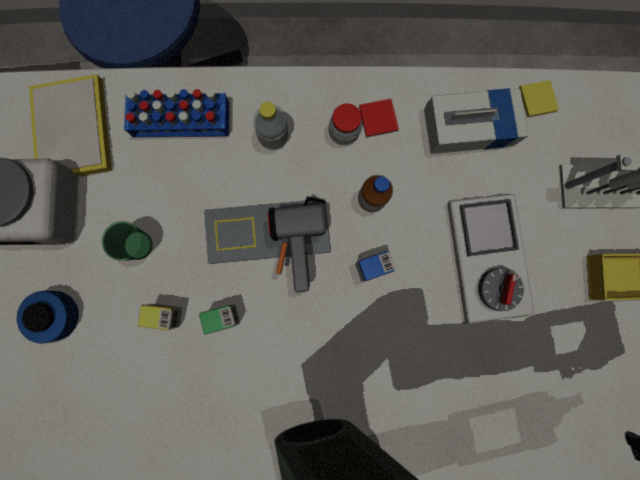

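View pics/scene.png

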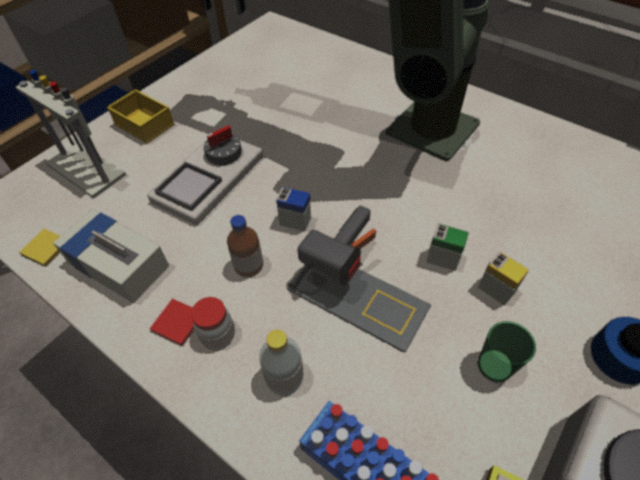

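The top view shows the blue case at (377,265) with its label toward image right. The scanner is at (300,220), the yellow outline at (236,233), the bay at (488,228) and the key at (505,290). Green and yellow cases, bottle and beaker stand clear of these. Next I'll measure by colour masks.

```bash
cat > m.py <<'E'
from h import *
f=np.load("top.npz"); a,d=f["a"],f["d"]
hsv=cv2.cvtColor(a,cv2.COLOR_RGB2HSV)
def blob(lo,hi,box,z,nm):
    m=cv2.inRange(hsv,np.array(lo),np.array(hi)); mm=np.zeros_like(m); x0,y0,x1,y1=box; mm[y0:y1,x0:x1]=m[y0:y1,x0:x1]
    cs,_=cv2.findContours(mm,cv2.RETR_EXTERNAL,cv2.CHAIN_APPROX_NONE); c=max(cs,key=cv2.contourArea)[:,0]
    P=onplane("top",c,z)[:,:2].astype(np.float32); r=cv2.minAreaRect(P)
    ys,xs=np.nonzero(mm); zz=cloud("top",d,np.c_[xs,ys])[:,2]
    b=cv2.boxPoints(r); e=b[1]-b[0]; e2=b[2]-b[1]
    print(nm,len(xs),"c",np.round(r[0],1),"e1 %.0f@%.1f e2 %.0f@%.1f"%(np.linalg.norm(e),np.degrees(np.arctan2(e[1],e[0])),np.linalg.norm(e2),np.degrees(np.arctan2(e2[1],e2[0]))),"z",np.round(np.percentile(zz,[5,50,95]),0))
    return r
blob((100,120,60),(130,255,255),(355,245,400,285),85,"blue lid")
blob((20,70,60),(35,255,255),(205,205,265,260),8,"outline")
blob((0,150,80),(8,255,255),(475,265,530,315),102,"key")
blob((3,120,80),(20,255,255),(270,235,292,280),103,"trigger")
blob((35,80,40),(85,255,255),(190,300,240,340),85,"green")
blob((20,100,60),(35,255,255),(130,300,175,335),85,"yellow")
# case whole top incl. label, dark lip, scanner by height
def byz(box,zlo,zhi,zp,nm):
    x0,y0,x1,y1=box; g=np.mgrid[y0:y1,x0:x1]; uv=np.c_[g[1].ravel(),g[0].ravel()]; P=cloud("top",d,uv); k=(P[:,2]>zlo)&(P[:,2]<zhi); Q=P[k][:,:2].astype(np.float32); r=cv2.minAreaRect(Q)
    b=cv2.boxPoints(r); e=b[1]-b[0]; e2=b[2]-b[1]
    print(nm,k.sum(),"c",np.round(r[0],1),"e1 %.0f@%.1f e2 %.0f@%.1f"%(np.linalg.norm(e),np.degrees(np.arctan2(e[1],e[0])),np.linalg.norm(e2),np.degrees(np.arctan2(e2[1],e2[0]))), "zmed",np.median(P[k][:,2]))
byz((350,240,405,290),75,95,85,"case top")
byz((265,195,332,243),108,130,120,"head")
byz((290,245,312,295),95,115,107,"grip")
byz((195,195,335,265),4,14,8,"plate")
byz((440,190,540,325),20,36,30,"warmer")
byz((460,195,520,255),36,48,42,"lip")
byz((470,260,530,315),52,66,60,"drum")
byz((470,260,530,315),90,110,102,"keyz")
byz((355,170,400,215),60,170,150,"bottle")
E
python3 m.py
```

```text
blue lid 449 c [478.7 -93.9] e1 60@-72.3 e2 43@17.7 z [82. 84. 87.]
outline 329 c [556.6 202.2] e1 87@-85.3 e2 67@4.7 z [ 5.  8. 11.]
key 111 c [ 425.8 -363.9] e1 59@-14.6 e2 9@75.4 z [ 98. 101. 104.]
trigger 141 c [495.4  95.6] e1 61@-11.6 e2 9@78.4 z [ 99. 102. 105.]
green 444 c [375.8 226. ] e1 63@-74.7 e2 42@15.3 z [81. 84. 86.]
yellow 474 c [381.6 350.5] e1 44@-7.6 e2 62@82.4 z [80. 84. 87.]
case top 700 c [479.6 -96. ] e1 65@-71.5 e2 44@18.5 zmed 84.54935426003266
head 1725 c [562.   64.2] e1 114@-86.1 e2 73@3.9 zmed 118.81364973052064
grip 729 c [475.3  59. ] e1 31@-85.2 e2 93@4.8 zmed 105.76698242809994
plate 4191 c [562.9 139.9] e1 298@-88.1 e2 150@1.9 zmed 7.455106865428888
warmer 6027 c [ 496.5 -356.8] e1 151@-83.4 e2 272@6.6 zmed 29.79349478380084
lip 643 c [ 562.2 -351.3] e1 116@-83.6 e2 113@6.4 zmed 41.377065968030024
drum 1095 c [ 427.4 -365. ] e1 88@-0.9 e2 91@89.1 zmed 59.50513031391404
keyz 217 c [ 427.5 -365. ] e1 62@-13.8 e2 13@76.2 zmed 99.95006151302698
bottle 842 c [632.7 -99.5] e1 62@-1.2 e2 63@88.8 zmed 105.8444512657818
```

Run:
```python
from h import *
R=rotz(np.radians(18.2)); c=[479.3,-95.5]
ctrl.move_ptp([*c,200],R); ctrl.move_l([*c,66],vel=120)
w0=sensors.read_state()["grip_width"]
ctrl.gripper_to(30,40); s=sensors.read_state(); print(w0,s["grip_width"],s["grasp_force"],s["eef_pos"])
ctrl.move_l([*c,250]); s=sensors.read_state(); print(s["grip_width"],s["grasp_force"],s["force"])
R=rotz(np.radians(4.7)); m=[556.6,202.2]
ctrl.move_ptp([*m,250],R); ctrl.move_l([*m,90],vel=150)
print(ctrl.move_l([*m,73],vel=30,threshold=6)); s=sensors.read_state(); print(s["eef_pos"],s["grip_width"])
ctrl.gripper_to(85); s=sensors.read_state(); print(s["t"],s["force"],s["q"])
ctrl.move_l([*m,250])
# move out and look at trigger & case
T=[486.7,67.5]; R=rotz(np.radians(-85.3))
ctrl.move_ptp([*T,260],R); s=sensors.read_state(); a,d=optics.grab_frame("wrist"); save("w1",a); np.savez("w1.npz",a=a,d=d,p=s["eef_pos"],R=s["eef_rot"]); print(s["q"])
a,d=optics.grab_frame("top"); save("top2",a[180:350,180:460].repeat(2,0).repeat(2,1)); np.savez("top2.npz",a=a,d=d)
```

```text
85.59095739711927 43.53231121138097 42.37171947956085 [479.90352941 -95.73769593  66.61005121]
43.56781549493715 41.95277273654938 [ 0.4016395   0.48179785 -2.50579972]
True
[556.44808423 202.23836202  74.5917476 ] 43.62929885745966
8.5417 [ 0.09868367  0.92243449 -0.26290869] [2.02386719e-01 4.48481102e-01 1.63866920e+00 1.36126109e-04
 1.05809749e+00 1.20281005e-01]
[-3.83198572e-02  2.44261323e-02  1.73657829e+00  2.19418837e-04
  1.38101684e+00  1.44948459e+00]
```

View pics/w1.png

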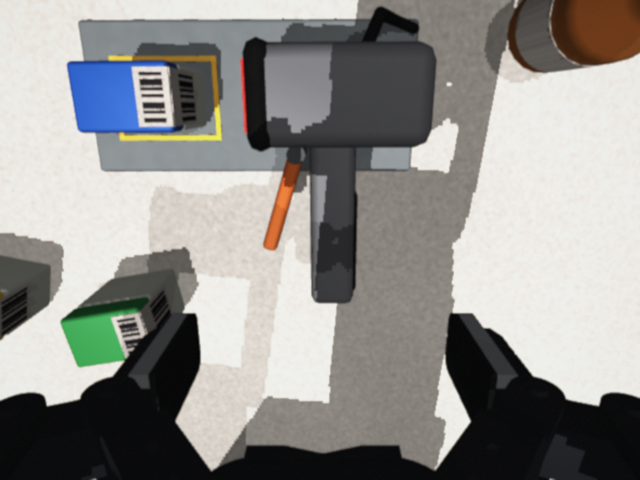

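View pics/top2.png

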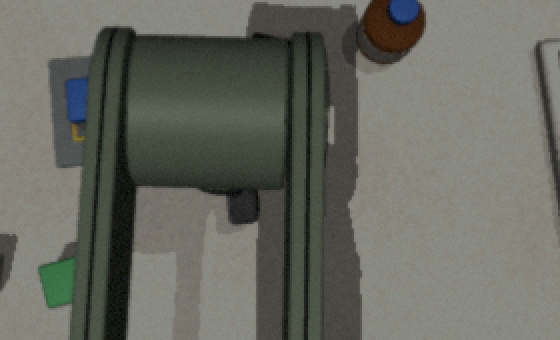

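The wrist view shows the case on the outline at about (125,97), with its barcode toward the window at (245,95). The trigger runs from (293,160) to (270,245) and the grip is centred near column 333. I'll measure all three.

Run:
```python
from h import *
f=np.load("w1.npz"); a,d=f["a"],f["d"]; st={"eef_pos":f["p"],"eef_rot":f["R"]}
hsv=cv2.cvtColor(a,cv2.COLOR_RGB2HSV)
x=np.radians(4.7); M=np.array([[np.cos(x),np.sin(x)],[-np.sin(x),np.cos(x)]]); mk=np.array([556.6,202.2]); o=mk+135*np.array([np.sin(x),-np.cos(x)])
def rep(nm,box,zlo,zhi,hm=None):
    x0,y0,x1,y1=box; g=np.mgrid[y0:y1,x0:x1]; uv=np.c_[g[1].ravel(),g[0].ravel()]
    if hm: m=cv2.inRange(hsv,np.array(hm[0]),np.array(hm[1])); uv=uv[m[uv[:,1],uv[:,0]]>0]
    P=cloud("wrist",d,uv,st); P=P[(P[:,2]>zlo)&(P[:,2]<zhi)]
    Q=((P[:,:2]-o)@M.T).astype(np.float32); c,s,an=cv2.minAreaRect(Q); print(nm,len(Q),"scanner frame c",np.round(c,1),"size",np.round(s,1),"ang",round(an,1),"z",np.median(P[:,2]).round(1),"range",np.percentile(Q,[2,98],axis=0).round(1).tolist())
rep("case",(50,40,210,150),78,92)
rep("trig",(250,140,310,260),95,110,((3,120,80),(20,255,255)))
rep("grip",(300,180,370,310),98,115)
rep("outline",(90,40,230,150),3,14,((20,70,60),(35,255,255)))
```

```text
case 986 scanner frame c [ -0.  134.4] size [65.  43.9] ang 90.0 z 90.8 range [[-21.9, 102.3], [21.3, 165.2]]
trig 1232 scanner frame c [-69.3  34.2] size [ 9.5 61.6] ang 72.7 z 102.9 range [[-96.8, 23.1], [-41.2, 44.9]]
grip 5604 scanner frame c [-94.6  -0.6] size [88.4 31.5] ang 0.1 z 106.8 range [[-135.2, -15.4], [-52.0, 14.5]]
outline 1402 scanner frame c [ -0.  135.6] size [87.6 66.8] ang 90.0 z 8.9 range [[-33.4, 92.5], [32.5, 176.8]]
```

Run:
```python
from h import *
x=np.radians(4.7); ex=np.array([np.cos(x),np.sin(x)]); ey=np.array([-np.sin(x),np.cos(x)]); mk=np.array([556.6,202.2]); o=mk-135*ey
T=o-80*ex+7.5*ey
ctrl.move_l([*T,260]); print(ctrl.move_l([*T,96],vel=120,threshold=15))
ctrl.gripper_to(40,25); s=sensors.read_state(); print(s["grip_width"],s["grasp_force"],s["force"],s["t"])
ctrl.hold(0.6)
s=sensors.read_state(); print(s["grip_width"],s["grasp_force"])
ctrl.gripper_to(85); ctrl.hold(0.2); ctrl.move_l([*T,260])
s=sensors.read_state(); a,d=optics.grab_frame("wrist"); save("w2",a); print(s["t"])
```

```text
False
42.68824624638325 28.390967845916748 [-2.78799601 -1.18485386  6.7561422 ] 13.4083
42.47070888476546 28.3589306473732
15.9417
```

View pics/w2.png

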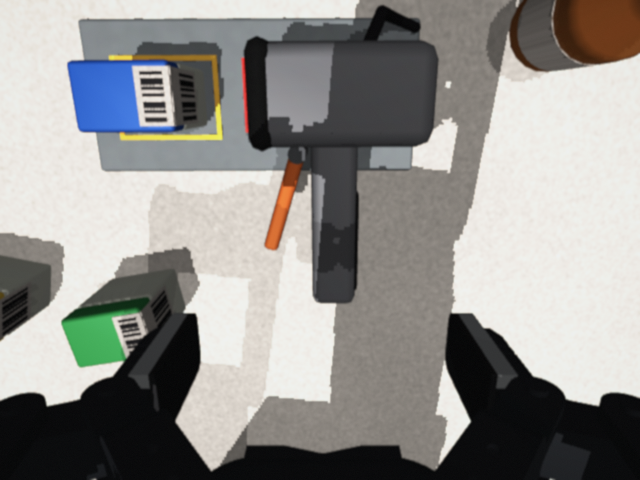

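The case is still on the outline and the trigger is back out at rest. The jaws closed to 42.5 mm with 28 N, so that was a full squeeze. Next the case goes to the bay.

Run:
```python
from h import *
m=[556.6,202.2]; R=rotz(np.radians(4.7))
ctrl.move_ptp([*m,250],R); ctrl.move_l([*m,74.5],vel=150)
ctrl.gripper_to(30,40); ctrl.move_l([*m,260]); s=sensors.read_state(); print(s["grip_width"],s["grasp_force"])
b=[561.7,-350.4]; R=rotz(np.radians(6.5))
ctrl.move_ptp([*b,260],R); ctrl.move_l([*b,112],vel=150)
print(ctrl.move_l([*b,94],vel=30,threshold=6)); s=sensors.read_state(); print(s["eef_pos"],s["grip_width"])
ctrl.gripper_to(85); ctrl.move_l([*b,230]); ctrl.hold(.2)
k=[427.5,-365.7]; R=rotz(np.radians(76.2))
ctrl.move_ptp([*k,230],R); s=sensors.read_state(); print(s["t"],s["q"])
a,d=optics.grab_frame("wrist"); save("w3",a); np.savez("w3.npz",a=a,d=d,p=s["eef_pos"],R=s["eef_rot"])
st=s; hsv=cv2.cvtColor(a,cv2.COLOR_RGB2HSV)
def rep(nm,hm,zlo,zhi):
    ys,xs=np.nonzero(cv2.inRange(hsv,np.array(hm[0]),np.array(hm[1])))
    P=cloud("wrist",d,np.c_[xs,ys],st); P=P[(P[:,2]>zlo)&(P[:,2]<zhi)]
    c,sz,an=cv2.minAreaRect(P[:,:2].astype(np.float32)); print(nm,len(P),np.round(c,1),np.round(sz,1),round(an,1),np.median(P[:,2]).round(1))
rep("key",((0,150,60),(8,255,255)),95,110)
rep("case",((100,120,60),(130,255,255)),105,125)
```

```text
43.42202939664211 40.85915386676788
True
[ 561.47289509 -350.51752611   97.10157866] 43.188852849291045
26.975 [-8.61278845e-01  2.03339836e-01  1.60128681e+00  1.50040264e-04
  1.33675687e+00 -2.19071578e+00]
key 1600 [ 427.  -364.8] [11.3 61.8] 75.3 101.6
case 3602 [ 560. -350.] [43.2 63.2] 7.3 115.1
```

View pics/w3.png

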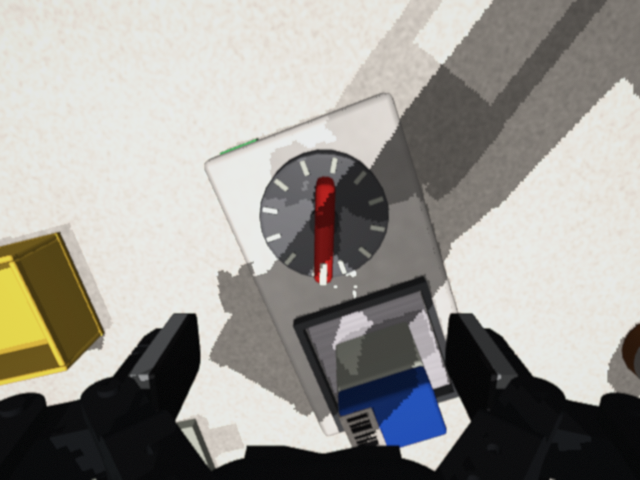

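The case stands in the bay with its top at 115 mm, 1.7 mm off target. The key is at (325,230), with its wing aligned to the tool. I'll wind it by turning joint 6 and watching the torque.

Run:
```python
from h import *
k=[427.3,-365.2]
ctrl.move_ptp([*k,230],rotz(np.radians(75.7))); print(ctrl.move_l([*k,95],vel=120,threshold=15))
ctrl.gripper_to(5,60); s=sensors.read_state(); print(s["grip_width"],s["grasp_force"])
q0=np.array(s["q"]); R0=np.array(s["eef_rot"])
for a in list(np.arange(.3,2.41,.3))+list(np.arange(2.46,2.95,.06)):
    q=q0.copy(); q[5]+=a; ctrl.set_joints(q); s=sensors.read_state(); R=np.array(s["eef_rot"])
    tz=s["wrist_torque"][2]
    print(round(a,2),round(np.degrees(np.arctan2(R[1,1],R[0,1])),1),"tau6 %.2f"%s["tau"][5],np.round(s["wrist_torque"],2),np.round(s["force"],1),round(s["grip_width"],1))
    if a>2.4 and abs(tz)>0.6: break
print(s["t"])
```

```text
False
10.905516181965389 59.12040174007416
0.3 58.7 tau6 0.02 [ 0.25  0.05 -0.02] [0.4 2.1 1.7] 10.9
0.6 41.6 tau6 0.02 [ 0.42 -0.15 -0.04] [0.2 2.1 2.5] 11.0
0.9 24.4 tau6 0.03 [ 0.65 -0.39 -0.01] [2.1 4.1 2.8] 11.5
1.2 7.1 tau6 0.00 [ 0.65 -0.45 -0.05] [3.1 4.  1.1] 10.9
1.5 -10.1 tau6 0.00 [ 0.69 -0.55 -0.02] [3.6 5.3 1.7] 11.8
1.8 -27.3 tau6 0.01 [ 0.69 -0.7   0.04] [4.2 4.7 1.2] 11.2
2.1 -44.4 tau6 0.01 [ 0.65 -0.78 -0.09] [4.7 3.4 0.1] 11.0
2.4 -61.6 tau6 0.01 [ 0.61 -0.84 -0.03] [ 5.9  3.6 -0.1] 11.1
2.46 -65.1 tau6 0.01 [ 0.62 -0.82 -0.01] [ 6.1  3.6 -0.6] 11.1
2.52 -68.5 tau6 0.01 [ 0.56 -0.83 -0.01] [5.7 3.3 0.1] 11.4
2.58 -71.9 tau6 0.01 [ 0.53 -0.88 -0.02] [ 6.6  4.5 -0.7] 11.2
2.64 -75.4 tau6 0.01 [ 0.58 -0.84 -0.01] [ 6.1  2.6 -0.3] 11.2
2.7 -78.8 tau6 0.29 [ 0.53 -0.89  0.25] [ 5.9  3.6 -0.1] 11.3
2.76 -82.1 tau6 0.56 [ 0.54 -0.93  0.53] [ 5.7  2.4 -0.1] 11.0
2.82 -85.5 tau6 0.83 [ 0.53 -0.93  0.76] [ 5.3  2.3 -0.4] 11.0
34.0917
```

The stop shows as a clear torque rise from about 2.66 rad of turn. I'll ease off, release, retract and check before handing in.

Run:
```python
from h import *
s=sensors.read_state(); q=np.array(s["q"]); q[5]-=.14; ctrl.set_joints(q)
ctrl.gripper_to(85); k=[427.3,-365.2]; ctrl.move_l([*k,250]); ctrl.hold(.2)
st=sensors.read_state(); a,d=optics.grab_frame("wrist"); save("w4",a)
hsv=cv2.cvtColor(a,cv2.COLOR_RGB2HSV)
def rep(nm,hm,zlo,zhi):
    ys,xs=np.nonzero(cv2.inRange(hsv,np.array(hm[0]),np.array(hm[1])))
    P=cloud("wrist",d,np.c_[xs,ys],st); P=P[(P[:,2]>zlo)&(P[:,2]<zhi)]
    c,sz,an=cv2.minAreaRect(P[:,:2].astype(np.float32)); print(nm,len(P),np.round(c,1),np.round(sz,1),round(an,1),np.median(P[:,2]).round(1))
rep("key",((0,150,60),(8,255,255)),95,110)
ctrl.move_ptp([300,-450,300],rotz(-1.3)); ctrl.hold(.2)
a,d=optics.grab_frame("top"); save("top4",a); print(sensors.read_state()["t"])
```

```text
key 1305 [ 429.3 -365. ] [61.2 11.5] 14.2 101.7
37.4333
```

View pics/top4.png

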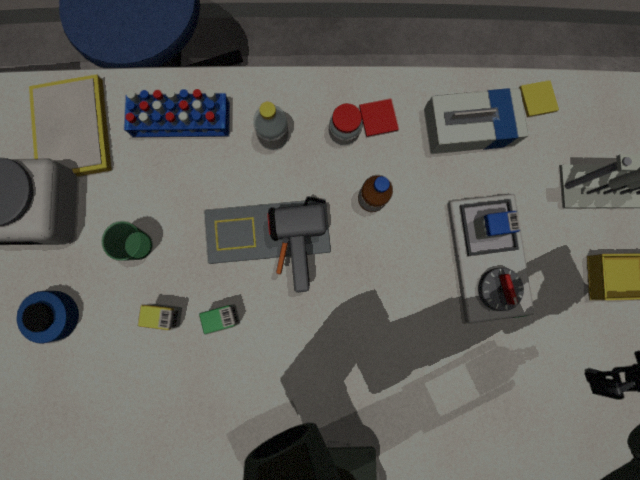

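The case stands in the bay at (500,223), everything else is where it was, and the trigger is released at (282,255). The key wing has turned 2.64 rad to -165.8°, against -165.5° expected at the stop. I'm handing in.

```bash
python3 -c "
from plant import ctrl
print(ctrl.finish_job())"
```

```text
the job is handed in; nothing more can be done
None
```

The job is handed in: I scanned the blue case, stood it in the bay and wound the timer key to its stop, in about 37 s of the 72 s allowed, and my last camera check showed nothing else moved; the judge returned no verdict.

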